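# Fetch the wire spool from a latched findings tray with the pull hook

### The arm

A 6-joint arm with a two-finger parallel gripper is mounted at the origin on the work surface. World frame = base frame: x ahead of the robot, y to its left, z up, the work surface at z = 0. Lengths are in m, angles in rad, forces in N, time in s.
With the tool pointing down it reaches from about 0.25 to 0.725 m from the base axis. Payload 4 kg.
Tool frame: the origin (TCP) lies on the centre line of the jaws, within the pads' length; the fingertips stand 22 mm ahead of it and the grasp point (between the pads) lies 3 mm ahead of it; z points along the fingers, y is the line along which they close (so a half turn about z gives the same grasp; the last joint's range is limited). The gripper opens to 85 mm and grips with 20 to 120 N. Pads are 22 mm wide; open, the fingers measure 114 mm over their backs; the gripper's body (76 mm by 85 mm) begins 54 mm behind the grasp point. The pads swing forward as they close: fully open they stand 13 mm farther back than shut.
Start: joints at [1.222, 0.241, 0.005, 1.335, 0, 1.571], TCP at [0.171, 0.47, 0.253] pointing down, gripper open.
Joint ranges: [-2.72, 2.72], [-1.05, 1.87], [-1.09, 1.28], [-1.99, 2.15], [-1.42, 1.44], [-3.14, 3.14]. Speed limits (rad/s): [2.79, 2.79, 3.14, 3.14, 3.14, 3.14].

### API

Orientations are given as a unit quaternion [x, y, z, w].
In Python, from workcell import bot gives the robot as it stands.
- The arm moves only by the shell command python3 -m inch 'ROWS'. ROWS is JSON, one flat list of numbers, 7 for each row, row after row: the shift along the world's x, y, z in mm, then the turn, a rotation vector about the world's x, y, z in rad, then the opening in per cent of the stroke, from 0 (shut) to 100 (fully open). A call has 1 to 8 rows; each row is the pose to reach, as a shift and turn from the pose commanded when the call began; what a row does not reach only later rows make up. A row lasts 1/12 s, in which the tool goes at most 41.7 mm and 7.16 degrees, less where a joint would pass 70% of its speed; a pose out of reach is approached as far as the arm can. A call with a gripper value outside its range is refused whole. The fingers move at their own pace and stop on an object; the grip force is fixed at half the most. Time passes only in rows, so rows that repeat a pose let the fingers close. It gives the time, the measured TCP pose, the force, the opening and the grip force at its end, in the units of the state.
- bot.get_obs(): the state, without advancing time (a new reading comes with each control period).
- bot.camera(name): name is "scene" or "top"; returns the picture (480x640x3 uint8, blue, green, red); there is no depth.
- bot.camera_info(name): a dict with "intrinsics" (3x3 intrinsics, pixels), "distortion" ([k1, k2, p1, p2, k3] as OpenCV has them; the pictures are not rectified), "camera_from_world" (4x4, takes a point from world to camera coordinates). Camera axes: x right, y down, z forward; pixel columns grow to the right and rows downward; lengths in m; the calibration is good to about 2 mm. A picture is of the moment at which its call begins. camera_info takes no time and is no camera call.
- bot.job_done(): hands the job in; it is judged then, once.
Trained networks look in the newest picture that a camera, given by its name, has taken for a name from the list of things; names that differ only in an ending like _2 or _b are one class to them, and where a whole thing is asked for, a point or a joint stands for the part that bears it (a point fixed in the world has none). Each returns a list of dicts, best first, with "confidence" (0 to 1); they miss things now and then, are a little off and sometimes report something else, mostly with a low value. They report only what shows in the picture. A call takes as long as a camera call. They do not tell look-alikes from the thing itself.
- bot.silhouettes(camera, target): "mask" (480x640 bool, what is visible of it) and "uv" ([column, row] in pixels, amid what is visible of it).
- bot.spot_point(camera, target): "uv" ([column, row] in pixels: a listed point, or the origin of a listed thing).
The state is a dict: "clock": time; "joint_pos": joint angles; "joint_vel": joint speeds; "tau": joint torques, N m; "eef_pos": TCP position; "tool_rot": TCP orientation; "ft_force": force on the tool from outside, world axes, zero at the start; "ft_torque": the same for the moment, N m; "grip_width": finger opening in m; "grasp_force": force on a finger pad.
Only numpy, scipy, OpenCV 4.12 (cv2) and the standard library are available. Lean on these libraries where they do the work, as an engineer would, in place of code of your own. Each camera call takes 0.05 s, during which the arm holds its last target. There are 200 camera calls.

### The job

Take the pull hook off its rest, push its prong down the small release hole in the cabinet's roof until the upper tray springs loose, then hook the prong into the finger hole of the tray's pull tab and draw the tray fully out. Lay the hook back on its rest, then lift the wire spool out of the tray and set it down upright in the middle of the cork mat without dropping it. Leave the tray open, and leave the two thread cones where they stand.

Things in the scene. Friction and masses are not known exactly. Their poses are not given: they have to be found in the camera images.
- cabinet: grey metal cabinet fixed to the table, 200 (x) x 240 (y) x 130 (z) mm, two white fronts one above the other. Origin: centre of its underside. Its front faces its own -x (towards the robot, turned by the cabinet's yaw), z up. Only the upper tray moves; the lower front is fixed. The tray lies right of centre (y from -90 to +60 mm); the catch sits in the closed bay left of it (+y)
- release_hole (a point): centre of the mouth of the 18 mm square release hole in the cabinet's roof, black-rimmed, at (-65, 90, 130) mm in the cabinet frame. The roof is 6 mm thick. Its sides lie along the cabinet's axes. 10 mm below the mouth lies the pad of a hidden spring catch
- catch (a joint): how far the hidden catch is pressed down, m: 0 at rest, stop at 0.012. It lets the tray go at about 0.008 (something pushed about 18 mm below the roof; 22 mm reaches the stop); spring force about 1.6 N at the start and 4 N at the stop; it springs back up when let go
- tray (a joint): how far the upper tray has slid out along the cabinet's -x, m: 0 shut and latched, stop at 0.115 (fully out). When the catch is pressed, an ejector spring pops it out about 0.02 to 0.035; after that it slides with about 1.5 N of friction and stays where it is left
- finger_hole (a point): centre, on the upper face, of the 24 mm square finger hole in the steel pull tab; moves with the tray, axes as the cabinet's, at (-130, -15, 110) mm in the cabinet frame when shut. The level tab is 64 mm wide (y), 5 mm thick, stands 44 mm out from the tray's white front; its outer bar beyond the hole (-x side) is 8 mm wide; 45 mm of free space or more lies below the hole
- hook: pull hook: dark wooden handle 110 x 16 x 22 mm (long, wide, high) along its own x; from its +x end a steel rod of 8 mm diameter runs on and turns straight down at x = 90 mm. Origin: centre of the handle's underside, z up; the handle's middle is at z = 11 mm. Mass about 140 g. It lies level in the rest with the prong hanging down
- hook_tip (a point): rounded lower end of the prong (8 mm diameter), at (90, 0, -49) mm in the hook's frame
- rest: wooden hook rest fixed to the table: base 130 x 70 mm and two posts 14 mm thick at x = -42 and +42 mm, 68 mm high to their saddles, with 10 mm cheeks 24 mm apart (y) that keep the handle from rolling off. Between the posts 70 mm are free for fingers. Origin: centre of the underside. At the start the hook lies along the rest's x direction, its handle's underside at z = 68 mm and its origin within 8 mm of the rest's in x
- spool: wire spool standing upright: two flanges of 56 mm diameter, 5 mm thick, copper-coloured wire (46 mm diameter) between, 50 mm high over all, about 250 g. Origin: centre of the underside. It starts hidden in the shut tray, about 55 mm behind the tray's front, and rides with it. The tray's inner floor is 70 mm above the table, its low walls reach 98 mm, the front reaches 122 mm; inside 172 (x) x 144 (y) mm
- mat: square cork mat fixed to the table, 140 x 140 x 5 mm. Origin: centre of its underside; its top is at z = 5 mm
- cone_a: bystander: dark red thread cone, 72 mm wide, 165 mm tall. Origin: centre of its foot
- cone_b: bystander: black thread cone, 72 mm wide, 165 mm tall. Origin: centre of its foot
Mind the look-alikes: they are no part of the job. Of the things that look like the rest, take the one that is farthest to the robot's right at the start.

How it is judged:
By the outcome, as a careful person would: the job done as asked, in the order asked, and still so for the second after the job is handed in, with the robot touching nothing.
It also fails if it takes over 72 s, if anything falls off the work surface, if the arm or the gripper's body presses on something with over 40 N, if the wrist force passes 120 N, or if a joint passes its speed limit or range.

## Working session

There is one attempt and no reset: what is moved stays moved. The work goes in short steps, Python scripts to look and compute and a shell command to move; the robot and the scene stay as the last step left them, time stands still between calls to the robot, and variables do not carry over. Pictures are saved under pics/ and viewed, at most 10 in all, crops included, and the job is handed in when it is done.

```bash
mkdir -p pics; ls
cat > h.py <<'E'
import numpy as np, cv2
from workcell import bot
def cam(n):
    i=bot.camera_info(n); return np.array(i["intrinsics"],float),np.array(i["distortion"],float),np.array(i["camera_from_world"],float)
def ray(n,uv):
    K,D,T=cam(n); p=cv2.undistortPoints(np.array([[uv]],float),K,D)[0,0]
    R,t=T[:3,:3],T[:3,3]; return -R.T@t, R.T@np.array([p[0],p[1],1])
def atz(n,uv,z):
    c,d=ray(n,uv); return c+d*(z-c[2])/d[2]
def proj(n,P):
    K,D,T=cam(n); P=np.atleast_2d(np.array(P,float)); return cv2.projectPoints(P,cv2.Rodrigues(T[:3,:3])[0],T[:3,3],K,D)[0][:,0]
def tri(u1,u2):
    c1,d1=ray("scene",u1);c2,d2=ray("top",u2)
    s=np.linalg.lstsq(np.c_[d1,-d2],c2-c1,rcond=None)[0];a=c1+s[0]*d1;b=c2+s[1]*d2
    return (a+b)/2,np.linalg.norm(a-b)
E
python3 - <<'E'
from h import *
a=bot.camera("scene");b=bot.camera("top")
cv2.imwrite("pics/s0.png",a);cv2.imwrite("pics/t0.png",b)
for n in("scene","top"):
    K,D,T=cam(n);print(n,(-T[:3,:3].T@T[:3,3]).round(3),K[0,0])
    for t,z in(("cabinet",0),("release_hole",.13),("finger_hole",.11),("hook",.068),("hook_tip",.019),("rest",0),("mat",0),("cone_a",0)):
        for r in bot.spot_point(n,t): print(n,t,np.round(r["uv"],1),round(r["confidence"],2),atz(n,r["uv"],z).round(3))
print(bot.get_obs())
E
```

```text
pics
scene [0.95  0.519 0.912] 523.1514355701476
scene cabinet [231.4 324.3] 0.95 [ 0.768 -0.004  0.   ]
scene release_hole [280.2 299.1] 0.74 [0.698 0.08  0.13 ]
scene release_hole [176.8 207.3] 0.74 [ 0.738 -0.231  0.13 ]
scene finger_hole [276.8 251.4] 0.66 [ 0.634 -0.024  0.11 ]
scene hook_tip [257.4 191.1] 0.7 [ 0.53  -0.264  0.019]
scene rest [403.6 280.3] 0.93 [0.424 0.131 0.   ]
scene rest [282.8 174.7] 0.87 [ 0.44  -0.289 -0.   ]
scene rest [179.  207.5] 0.64 [ 0.699 -0.351  0.   ]
scene rest [353.6 157.4] 0.57 [ 0.258 -0.229  0.   ]
scene mat [463.7 343.6] 0.95 [0.434 0.314 0.   ]
scene cone_a [390.7 430.4] 0.96 [0.663 0.351 0.   ]
scene cone_a [179.2 207.2] 0.79 [ 0.698 -0.352 -0.   ]
scene cone_a [460.3 342.7] 0.29 [0.438 0.309 0.   ]
top [0.426 0.006 1.11 ] 462.96571182706253
top cabinet [326.8 138. ] 0.66 [ 0.778 -0.008  0.   ]
top release_hole [288.  148.6] 0.97 [0.713 0.078 0.13 ]
top finger_hole [336.3 184. ] 0.83 [ 0.64  -0.028  0.11 ]
top hook [451.9 270.6] 0.87 [ 0.453 -0.291  0.068]
top hook_tip [435.  235.4] 0.95 [ 0.538 -0.266  0.019]
top rest [379.1 277.2] 0.8
[... 341 characters left out ...]
joint_pos': array([1.22199252e+00, 2.40565589e-01, 5.02553490e-03, 1.33521324e+00,
       2.04192559e-05, 1.57082602e+00]), 'joint_vel': array([-1.60598783e-03, -7.64175274e-04,  1.82400315e-03, -2.12590621e-05,
        2.14948017e-03,  2.29165429e-04]), 'tau': array([ 3.81424534e-04, -3.72195268e+01,  2.52694345e+01,  9.05991783e-04,
       -2.30752931e-05,  1.99752731e-05]), 'eef_pos': array([0.17088358, 0.46989867, 0.25333344]), 'tool_rot': array([ 1.73533763e-01,  9.84827920e-01,  2.29596222e-05, -6.32191359e-06]), 'ft_force': array([ 0.77010496,  0.96415624, -0.38131948]), 'ft_torque': array([-0.03080239, -0.00457683,  0.03004142]), 'grasp_force': 0.0, 'grip_width': 0.08576559928450352}
```

View pics/s0.png

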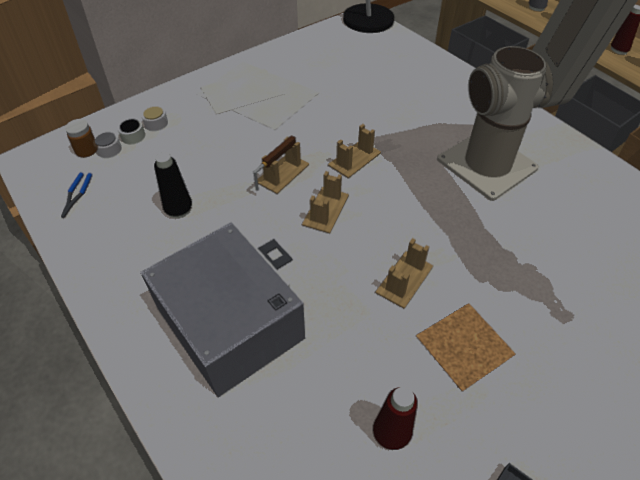

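View pics/t0.png

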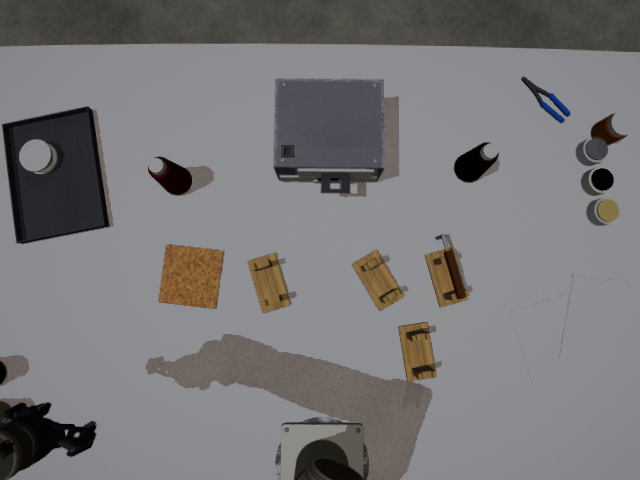

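The top view shows four rest-like things, at (268,282), (379,277), (412,353) and (444,276). The one farthest right (y≈-0.29) is (444,276), and it carries the hook. The release hole is at (287,151), the tab hole at (335,185), the mat at (192,276), and the cones at (172,177) and (476,163). I'll check this choice in a close crop.

Run:
```python
from h import *
b=bot.camera("top")
c1=cv2.resize(b[225:315,405:485],None,fx=5,fy=5,interpolation=cv2.INTER_CUBIC)
c2=cv2.resize(b[70:200,265:395],None,fx=450/130,fy=450/130,interpolation=cv2.INTER_CUBIC)
cv2.imwrite("pics/c1.png",cv2.hconcat([c1[:450],c2[:450,:400]]))
for n in("hook","rest","cabinet","mat"):
    for r in bot.silhouettes("top",n):
        m=r["mask"].astype(np.uint8);cs=max(cv2.findContours(m,0,2)[0],key=cv2.contourArea)
        bx=cv2.boxPoints(cv2.minAreaRect(cs));z={"hook":.09,"rest":0.01,"cabinet":.13,"mat":.005}[n]
        print(n,round(r["confidence"],2),bx.round(1).tolist(),[atz("top",p,z)[:2].round(3).tolist() for p in bx])
for n in("scene",):
    bot.camera(n)
    for t in("hook","hook_tip","rest","finger_hole"):
        for r in bot.spot_point(n,t): print(t,np.round(r["uv"],1),r["confidence"])
```

```text
hook 0.74 [[435.3999938964844, 236.1999969482422], [445.20001220703125, 232.8000030517578], [467.5, 296.1000061035156], [457.6000061035156, 299.5]] [[0.528, -0.249], [0.536, -0.271], [0.396, -0.319], [0.389, -0.297]]
rest 0.75 [[246.89999389648438, 259.20001220703125], [275.3999938964844, 251.1999969482422], [290.5, 305.20001220703125], [262.0, 313.20001220703125]] [[0.478, 0.181], [0.498, 0.113], [0.37, 0.076], [0.351, 0.143]]
rest 0.69 [[423.8999938964844, 254.39999389648438], [455.0, 245.3000030517578], [470.6000061035156, 298.3999938964844], [439.5, 307.5]] [[0.493, -0.241], [0.515, -0.316], [0.389, -0.352], [0.367, -0.277]]
rest 0.66 [[397.70001220703125, 326.1000061035156], [427.3999938964844, 321.1000061035156], [436.6000061035156, 376.70001220703125], [406.8999938964844, 381.70001220703125]] [[0.323, -0.177], [0.335, -0.248], [0.205, -0.269], [0.194, -0.199]]
rest 0.64 [[349.8999938964844, 263.5], [375.6000061035156, 247.8000030517578], [404.5, 295.3999938964844], [378.79998779296875, 311.0]] [[0.47, -0.064], [0.508, -0.125], [0.395, -0.194], [0.358, -0.133]]
cabinet 0.9 [[272.3999938964844, 190.89999389648438], [274.6000061035156, 77.5999984741211], [385.1000061035156, 79.80000305175781], [382.8999938964844, 193.0]] [[0.619, 0.11], [0.873, 0.11], [0.871, -0.134], [0.617, -0.127]]
mat 0.73 [[157.5, 301.6000061035156], [165.3000030517578, 242.10000610351562], [223.39999389648438, 249.6999969482422], [215.6999969482422, 309.20001220703125]] [[0.375, 0.393], [0.518, 0.38], [0.501, 0.238], [0.359, 0.254]]
hook [280.3 152.5] 0.81
hook_tip [259.9 188.4] 0.89
hook_tip [282.1 174.2] 0.73
hook_tip [392.3 434.4] 0.38
rest [353.4 157.8] 0.88
rest [404.5 278.7] 0.69
rest [327.2 213.4] 0.62
rest [281.5 176.9] 0.56
finger_hole [278.4 254.4] 0.66
```

View pics/c1.png

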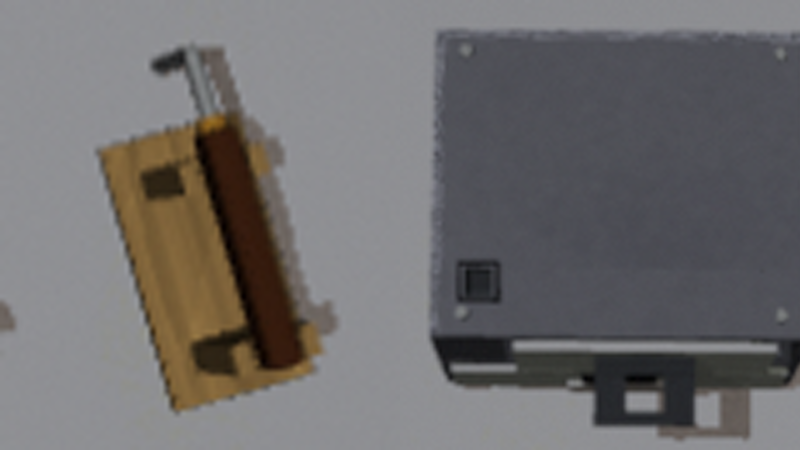

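```bash
cat > p.py <<'E'
from h import *
g=lambda x,y:(265+(x-400)*130/450,70+y*130/450)
h=lambda x,y:(405+x/5,225+y/5)
for a in((466,50),(461,313),(781,53),(781,316),(479,281)): print("roof",a,atz("top",g(*a),.13).round(4))
print("corner", [atz("top",g(*a),.13).round(4) for a in((436,32),(432,337))])
print("finger",[atz("top",g(*a),.11).round(4) for a in((644,402),(595,425),(693,425))])
print("handle",[atz("top",h(*a),.090).round(4) for a in((205,125),(240,122),(265,368),(300,360),)])
print("rodend",atz("top",h(192,48),.08).round(4),"tip",atz("top",h(158,63),.019).round(4))
print("rest base",[atz("top",h(*a),.008).round(4) for a in((99,148),(177,410))])
E
python3 p.py
```

```text
roof (466, 50) [0.8579 0.0889 0.13  ]
roof (461, 313) [0.6865 0.0893 0.13  ]
roof (781, 53) [ 0.8578 -0.1116  0.13  ]
roof (781, 316) [ 0.6863 -0.1106  0.13  ]
roof (479, 281) [0.707  0.0783 0.13  ]
corner [array([0.8698, 0.1083, 0.13  ]), array([0.6711, 0.1071, 0.13  ])]
finger [array([ 0.6351, -0.0259,  0.11  ]), array([0.6201, 0.0051, 0.11  ]), array([ 0.6206, -0.0569,  0.11  ])]
handle [array([ 0.4979, -0.2724,  0.09  ]), array([ 0.4993, -0.2881,  0.09  ]), array([ 0.3908, -0.2976,  0.09  ]), array([ 0.3944, -0.3132,  0.09  ])]
rodend [ 0.5332 -0.2698  0.08  ] tip [ 0.5323 -0.2698  0.019 ]
rest base [array([ 0.4923, -0.2436,  0.008 ]), array([ 0.368 , -0.2796,  0.008 ])]
```

Close crop confirms it: the hook lies in the rest at (444,276), handle at yaw ≈14°, tip at (0.532,-0.270). The cabinet is at (0.7705,-0.0115) with yaw ≈0, so the release hole is at (0.706,0.078).

```bash
python3 -m inch '[274,-762,0,0,0,0.6,60, 274,-762,0,0,0,0.6,60, 274,-762,0,0,0,0.6,60, 274,-762,0,0,0,0.6,60, 274,-762,0,0,0,0.6,60, 274,-762,0,0,0,0.6,60, 274,-762,0,0,0,0.6,60, 274,-762,0,0,0,0.6,60]'; python3 -c "
from workcell import bot
o=bot.get_obs();print(o['joint_pos'].round(3),o['eef_pos'],o['clock'],o['grip_width'])"
```

```text
clock: 2.07
eef_pos: [0.279, 0.1696, 0.2537]
tool_rot: [-0.126, 0.992, 0.0, 0.001]
ft_force: [1.1, -1.0, -0.1]
grip_width: 0.0512
grasp_force: 0.0
[ 0.546 -0.11  -0.374  1.306 -0.     0.294] [0.2790194  0.16955522 0.25374369] 2.0667 0.0512010106143353
```

```bash
python3 -m inch '[166,-462,0,0,0,0,60, 166,-462,0,0,0,0,60, 166,-462,0,0,0,0,60, 166,-462,0,0,0,0,60, 166,-462,0,0,0,0,60, 166,-462,0,0,0,0,60, 166,-462,0,0,0,0,60, 166,-462,0,0,0,0,60]'; python3 -m inch '[54,-150,-50,0,0,0,60, 54,-150,-50,0,0,0,60, 54,-150,-50,0,0,0,60, 54,-150,-50,0,0,0,60, 54,-150,-50,0,0,0,60, 54,-150,-50,0,0,0,60]'
python3 - <<'E'
from h import *
b=bot.camera("scene");c=cv2.resize(b[90:230,200:380],None,fx=4,fy=4,interpolation=cv2.INTER_CUBIC)
cv2.imwrite("pics/g1.png",c)
for t in("hook","hook_tip"):
    for r in bot.spot_point("scene",t): print(t,np.round(r["uv"],1),r["confidence"])
print(bot.get_obs()["eef_pos"])
print(proj("scene",[[.4455,-.2925,.068],[.5325,-.27,.019],[.4986,-.2803,.09],[.3926,-.3054,.09]]))
E
```

```text
clock: 2.73
eef_pos: [0.3918, -0.1449, 0.2538]
tool_rot: [-0.125, 0.992, -0.0, 0.001]
ft_force: [1.7, 1.0, 0.5]
grip_width: 0.0512
grasp_force: 0.0
clock: 3.23
eef_pos: [0.4451, -0.2938, 0.2012]
tool_rot: [-0.124, 0.992, 0.001, -0.002]
ft_force: [-1.2, 1.0, 0.7]
grip_width: 0.0512
grasp_force: 0.0
hook [278.7 151.8] 0.6
hook_tip [259.1 190.4] 0.65
[ 0.44544989 -0.29160088  0.2040472 ]
[[278.43989592 154.45707477]
 [255.24795744 189.99579384]
 [262.11790644 159.56683816]
 [292.7367474  135.83158457]]
```

View pics/g1.png

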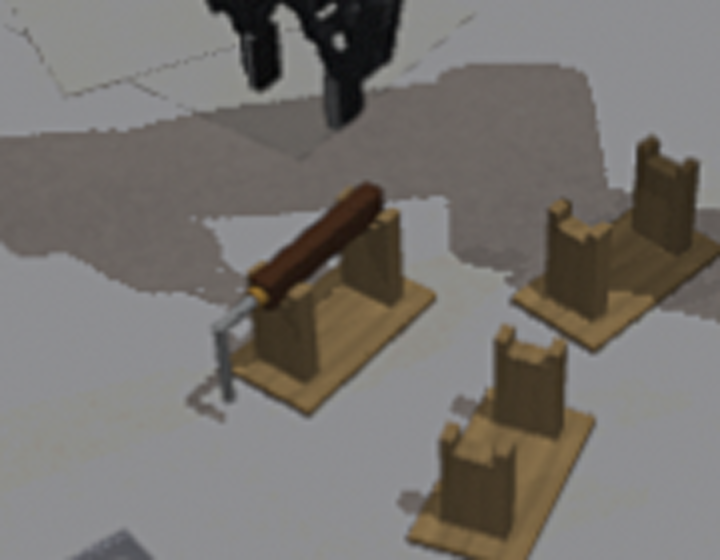

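The crop shows the hook on the chosen rest, its tip at about (256,190) in the scene picture, matching the projection (255,190). The gripper is straight above the handle, so I descend and grip.

```bash
python3 -m inch '[0,0,-40,0,0,0,60, 0,0,-80,0,0,0,60, 0,0,-110,0,0,0,60, 0,0,-121,0,0,0,60, 0,0,-121,0,0,0,60, 0,0,-121,0,0,0,0, 0,0,-121,0,0,0,0, 0,0,-121,0,0,0,0]'; python3 -m inch '[0,0,0,0,0,0,0, 0,0,0,0,0,0,0, 0,0,0,0,0,0,0]'
```

```text
clock: 4.05
eef_pos: [0.4472, -0.2929, 0.085]
tool_rot: [-0.126, 0.992, -0.001, 0.002]
ft_force: [-0.3, -1.6, 15.9]
grip_width: 0.0155
grasp_force: 23.2
clock: 4.3
eef_pos: [0.4473, -0.2931, 0.0851]
tool_rot: [-0.125, 0.992, -0.001, 0.002]
ft_force: [0.1, 1.8, 7.5]
grip_width: 0.0149
grasp_force: 60.1
```

```bash
python3 -m inch '[0,0,30,0,0,0,0, 0,0,70,0,0,0,0, 0,0,110,0,0,0,0, 0,0,140,0,0,0,0, 20,40,145,0,0,-0.1,0, 35,80,145,0,0,-0.2,0, 50,115,145,0,0,-0.25,0, 65,150,145,0,0,-0.25,0]'; python3 -m inch '[20,40,0,0,0,0,0, 40,75,0,0,0,0,0, 60,110,0,0,0,0,0, 75,145,0,0,0,0,0, 90,180,0,0,0,0,0, 105,221,0,0,0,0,0, 105,221,0,0,0,0,0, 105,221,0,0,0,0,0]'
cat > look.py <<'E'
from h import *
import sys
for n in("scene","top"):
    b=bot.camera(n)
    for t in sys.argv[2:]:
        for r in bot.spot_point(n,t)[:2]: print(n,t,np.round(r["uv"],1),round(r["confidence"],2))
    if n=="scene": A=b
o=bot.get_obs();e=o["eef_pos"];print(e.round(4),o["tool_rot"].round(4),o["ft_force"].round(1),o["clock"])
def crop(im,u,s,f):
    x,y=np.clip(np.array(u)-s/2,0,[640-s,480-s]).astype(int);print("crop",x,y);return cv2.resize(im[y:y+s,x:x+s],None,fx=f,fy=f,interpolation=cv2.INTER_CUBIC)
P=e+[.0885,0,-.066]
S=100;cv2.imwrite(sys.argv[1],cv2.hconcat([crop(A,proj("scene",P)[0],S,4),crop(b,proj("top",P)[0],S,4)]))
print("pred tip",P.round(4),proj("scene",P),proj("top",P))
E
python3 look.py pics/r1.png hook_tip release_hole
```

```text
clock: 4.97
eef_pos: [0.5113, -0.1411, 0.2289]
tool_rot: [0.001, 1.0, -0.0, 0.001]
ft_force: [0.6, -0.6, -1.1]
grip_width: 0.0149
grasp_force: 58.9
clock: 5.63
eef_pos: [0.6161, 0.0812, 0.2274]
tool_rot: [-0.003, 1.0, -0.0, 0.0]
ft_force: [-0.5, -0.4, -1.0]
grip_width: 0.0148
grasp_force: 59.0
scene hook_tip [278.3 291.2] 0.93
scene release_hole [278.9 301.2] 0.68
[0.6154 0.0769 0.2279] [ 6.e-04  1.e+00 -1.e-04  1.e-04] [-0.7  0.3 -0.4] 5.9333
crop 225 239
crop 237 98
pred tip [0.7039 0.0769 0.1619] [[275.30895602 289.31852902]] [[287.44114846 148.36976051]]
```

View pics/r1.png

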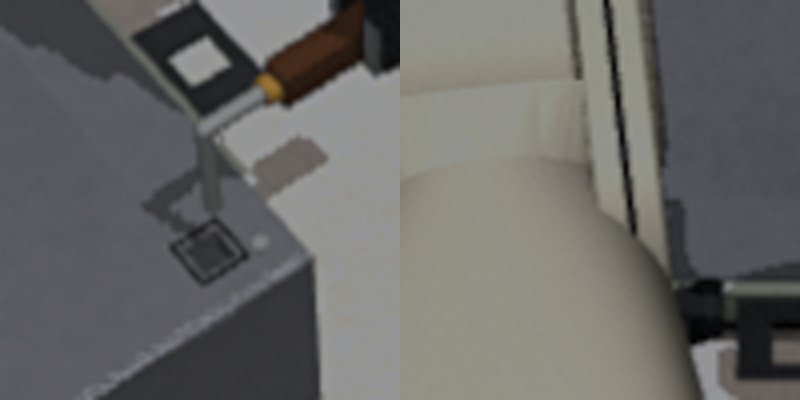

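Run:
```python
from h import *
print("hole",atz("scene",(277.3,301.75),.13),proj("scene",[.7055,.078,.13]))
for z in(.158,.162,.166): print(z,atz("scene",(278.2,291.2),z))
```

```text
hole [0.70572407 0.08174961 0.13      ] [[276.18151929 300.26189799]]
0.158 [0.7008905  0.08079531 0.158     ]
0.162 [0.70220954 0.08311778 0.162     ]
0.166 [0.70352858 0.08544024 0.166     ]
```

```bash
python3 -m inch '[3,0,-10,0,0,0,0, 3,0,-20,0,0,0,0, 3,0,-27,0,0,0,0, 3,0,-32,0,0,0,0, 3,0,-36,0,0,0,0, 3,0,-40,0,0,0,0, 3,0,-40,0,0,0,0]'
python3 - <<'E'
from h import *
b=bot.camera("scene");o=bot.get_obs();print(o["eef_pos"],o["ft_force"])
x,y=227,240;cv2.imwrite("pics/r2.png",cv2.resize(b[y:y+100,x:x+100],None,fx=5,fy=5,interpolation=cv2.INTER_CUBIC))
E
```

```text
clock: 6.52
eef_pos: [0.6184, 0.0785, 0.1865]
tool_rot: [-0.001, 1.0, -0.0, -0.001]
ft_force: [-0.9, -0.6, -0.8]
grip_width: 0.0152
grasp_force: 59.1
[0.61855446 0.07853569 0.18711077] [ 0.94911483 -0.81533652 -0.6411598 ]
```

View pics/r2.png

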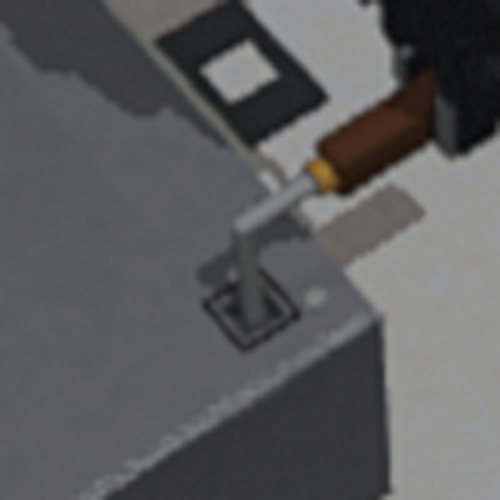

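The prong is inside the hole rim, with its lower end at crop (253,318) and the hole centre at about (251,312), and there is no contact force. I press on, about 14 mm further.

```bash
python3 -m inch '[0,0,-4,0,0,0,0, 0,0,-8,0,0,0,0, 0,0,-11,0,0,0,0, 0,0,-13,0,0,0,0, 0,0,-13,0,0,0,0]'
python3 - <<'E'
from h import *
bot.camera("scene")
for r in bot.spot_point("scene","finger_hole"): print(r["uv"],r["confidence"],atz("scene",r["uv"],.11))
E
```

```text
clock: 6.98
eef_pos: [0.6189, 0.0787, 0.1743]
tool_rot: [-0.001, 1.0, 0.0, 0.0]
ft_force: [-1.1, 0.8, 1.5]
grip_width: 0.015
grasp_force: 59.5
[285.8, 248.1] 0.62 [ 0.61550512 -0.02021404  0.11      ]
```

```bash
python3 -m inch '[0,0,-2,0,0,0,0, 0,0,-4,0,0,0,0, 0,0,-4,0,0,0,0]'
python3 - <<'E'
from h import *
b=bot.camera("scene");o=bot.get_obs();print(o["eef_pos"],o["ft_force"])
for r in bot.spot_point("scene","finger_hole"): print(r["uv"],r["confidence"],atz("scene",r["uv"],.11))
x,y=227,220;cv2.imwrite("pics/r3.png",cv2.resize(b[y:y+120,x:x+120],None,fx=5,fy=5,interpolation=cv2.INTER_CUBIC))
E
```

```text
clock: 7.33
eef_pos: [0.6185, 0.0788, 0.1713]
tool_rot: [-0.001, 1.0, 0.0, 0.0]
ft_force: [-3.4, 0.4, 6.7]
grip_width: 0.0148
grasp_force: 60.4
[0.61858766 0.07878729 0.17142219] [-2.35621588  0.54262714  5.89538837]
[287.2, 246.3] 0.61 [ 0.61073683 -0.0221714   0.11      ]
```

View pics/r3.png

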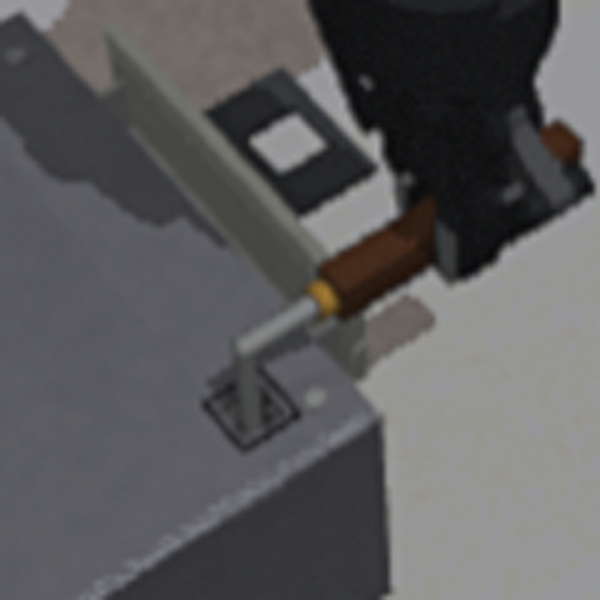

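The tray has popped: its front stands clear of the cabinet and the finger hole is now at about (284.6,248.4). I lift out and work out the shift.

```bash
python3 -m inch '[0,0,20,0,0,0,0, 0,0,45,0,0,0,0, 0,0,55,0,0,0,0, 0,0,55,0,0,0,0]'
python3 - <<'E'
from h import *
a=atz("scene",(274.6,254.4),.11);c=atz("scene",(284.6,248.4),.11);print(a,c,c-a)
for n in("scene","top"):
    bot.camera(n)
    for r in bot.spot_point(n,"finger_hole")[:1]: print(n,r["uv"],r["confidence"],atz(n,r["uv"],.11))
    for r in bot.spot_point(n,"hook_tip")[:1]: print(n,r["uv"],r["confidence"],atz(n,r["uv"],.16))
print(bot.get_obs()["eef_pos"])
E
```

```text
clock: 7.77
eef_pos: [0.6201, 0.0785, 0.2279]
tool_rot: [-0.0, 1.0, 0.0, 0.002]
ft_force: [-0.1, -0.2, -1.2]
grip_width: 0.0151
grasp_force: 59.1
[ 0.64160404 -0.0209481   0.11      ] [ 0.61778399 -0.02104994  0.11      ] [-0.02382004 -0.00010184  0.        ]
scene [287.4, 246.0] 0.58 [ 0.60999106 -0.02253886  0.11      ]
scene [275.4, 290.5] 0.55 [0.70452408 0.07781493 0.16      ]
top [334.0, 192.5] 0.85 [ 0.62089443 -0.02267191  0.11      ]
[0.61777877 0.07834043 0.2235091 ]
```

```bash
python3 -m inch '[-25,-30,0,0,0,0,0, -50,-60,-5,0,0,0,0, -75,-85,-15,0,0,0,0, -88,-105,-30,0,0,0,0, -88,-105,-32,0,0,0,0, -88,-105,-32,0,0,0,0]'
python3 - <<'E'
from h import *
b=bot.camera("scene");o=bot.get_obs();print(o["eef_pos"],o["ft_force"],o["tool_rot"].round(3))
for r in bot.spot_point("scene","hook_tip")[:1]: print(r["uv"],r["confidence"],atz("scene",r["uv"],.1255))
x,y=225,190;cv2.imwrite("pics/r4.png",cv2.resize(b[y:y+100,x:x+120],None,fx=6,fy=6,interpolation=cv2.INTER_CUBIC))
E
```

```text
clock: 8.57
eef_pos: [0.5287, -0.0274, 0.1918]
tool_rot: [0.001, 1.0, 0.0, -0.002]
ft_force: [-0.0, 0.4, -0.8]
grip_width: 0.0149
grasp_force: 59.1
[ 0.53023972 -0.02674072  0.19279811] [-0.17385415 -0.01476922 -1.21703115] [-0.     1.     0.    -0.001]
[281.6, 240.7] 0.9 [ 0.61776248 -0.02962929  0.1255    ]
```

View pics/r4.png

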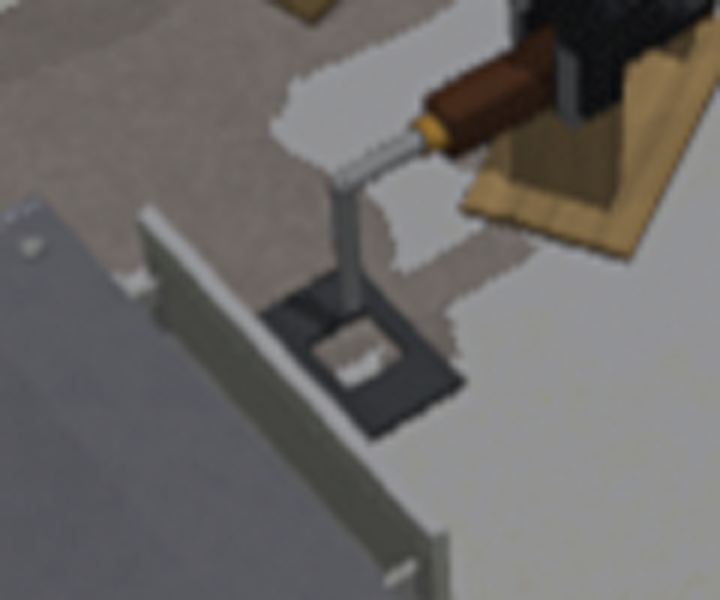

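Run:
```python
from h import *
h=atz("scene",(284.5,248.7),.11)
for z in(.123,.127,.13): print(z,atz("scene",(283.8,241.0),z)-h)
```

```text
0.123 [-0.0045954  -0.00756521  0.013     ]
0.127 [-0.00289346 -0.00479384  0.017     ]
0.13 [-0.00161701 -0.00271531  0.02      ]
```

The prong tip at (283.8,241) is about 3 mm short of the hole centre in x and 4 mm right of it. I correct and lower.

```bash
python3 -m inch '[3,4,-6,0,0,0,0, 3,4,-12,0,0,0,0, 3,4,-18,0,0,0,0, 3,4,-24,0,0,0,0, 3,4,-30,0,0,0,0, 3,4,-36,0,0,0,0, 3,4,-38,0,0,0,0, 3,4,-38,0,0,0,0]'
```

```text
clock: 9.33
eef_pos: [0.5331, -0.0225, 0.1545]
tool_rot: [-0.001, 1.0, 0.0, -0.001]
ft_force: [-0.7, -0.8, -1.4]
grip_width: 0.0151
grasp_force: 59.1
```

```bash
python3 -m inch '[-10,0,0,0,0,0,0, -22,0,0,0,0,0,0, -34,0,0,0,0,0,0, -46,0,0,0,0,0,0, -58,0,0,0,0,0,0, -70,0,0,0,0,0,0, -80,0,0,0,0,0,0, -86,0,0,0,0,0,0]';  python3 -m inch '[-4,0,0,0,0,0,0, -7,0,0,0,0,0,0, -10,0,0,0,0,0,0, -12,0,0,0,0,0,0]'
```

```text
clock: 10.0
eef_pos: [0.4475, -0.0226, 0.1561]
tool_rot: [-0.001, 1.0, -0.0, 0.001]
ft_force: [1.7, 0.1, -1.4]
grip_width: 0.0151
grasp_force: 59.6
clock: 10.33
eef_pos: [0.4359, -0.0225, 0.1558]
tool_rot: [-0.001, 1.0, -0.0, 0.001]
ft_force: [2.0, -0.3, -0.3]
grip_width: 0.015
grasp_force: 59.8
```

```bash
python3 -m inch '[-2,0,0,0,0,0,0, -4,0,0,0,0,0,0, -5,0,0,0,0,0,0, -5,0,0,0,0,0,0]';  python3 -m inch '[-2,0,0,0,0,0,0, -3,0,0,0,0,0,0, -3,0,0,0,0,0,0]'
```

```text
clock: 10.67
eef_pos: [0.4306, -0.0225, 0.1555]
tool_rot: [-0.001, 1.0, -0.0, 0.0]
ft_force: [1.7, 0.0, -0.3]
grip_width: 0.0149
grasp_force: 59.8
clock: 10.92
eef_pos: [0.4302, -0.0225, 0.1557]
tool_rot: [-0.001, 1.0, 0.0, 0.003]
ft_force: [8.8, 1.0, -6.5]
grip_width: 0.0147
grasp_force: 58.9
```

```bash
python3 -m inch '[5,0,0,0,0,0,0, 9,0,0,0,0,0,0, 9,0,15,0,0,0,0, 9,0,35,0,0,0,0, 9,0,60,0,0,0,0, 9,0,65,0,0,0,0, 9,0,65,0,0,0,0]'
python3 - <<'E'
from h import *
for n in("scene","top"):
    bot.camera(n)
    for t in("finger_hole","hook_tip","spool"):
        for r in bot.spot_point(n,t)[:1]: print(n,t,r["uv"],r["confidence"],atz(n,r["uv"],dict(finger_hole=.11,hook_tip=.155,spool=.07)[t]))
print(bot.get_obs()["eef_pos"])
E
```

```text
clock: 11.5
eef_pos: [0.4374, -0.0225, 0.2217]
tool_rot: [-0.001, 1.0, -0.0, 0.001]
ft_force: [-0.2, -0.1, -2.6]
grip_width: 0.0153
grasp_force: 59.7
scene finger_hole [320.2, 223.0] 0.68 [ 0.52280473 -0.02995677  0.11      ]
scene hook_tip [320.4, 207.7] 0.73 [ 0.52200334 -0.0302728   0.155     ]
scene spool [292.1, 263.3] 0.69 [ 0.61145371 -0.00782791  0.07      ]
top finger_hole [332.7, 236.2] 0.62 [ 0.52472037 -0.02031262  0.11      ]
top spool [328.2, 196.3] 0.7 [ 0.61983124 -0.01066785  0.07      ]
[ 0.43607545 -0.02248402  0.21958287]
```

```bash
python3 -m inch '[2,-35,0,0,0,0.1,0, 4,-75,0,0,0,0.2,0, 6,-115,0,0,0,0.25,0, 8,-155,0,0,0,0.25,0, 10,-195,0,0,0,0.25,0, 10,-235,0,0,0,0.25,0, 10,-271,0,0,0,0.25,0, 10,-271,0,0,0,0.25,0]'; python3 -m inch '[0,0,-30,0,0,0,0, 0,0,-60,0,0,0,0, 0,0,-85,0,0,0,0, 0,0,-95,0,0,0,0, 0,0,-95,0,0,0,0, 0,0,-95,0,0,0,0]'
python3 - <<'E'
from h import *
b=bot.camera("scene");o=bot.get_obs();e=o["eef_pos"];print(e,o["ft_force"],o["tool_rot"].round(3))
c=np.cos(.25);s=np.sin(.25)
print(proj("scene",e+np.array([.087*c,.087*s,-.066])))
for r in bot.spot_point("scene","hook_tip")[:2]: print(r["uv"],r["confidence"])
x,y=225,90;cv2.imwrite("pics/r5.png",cv2.resize(b[y:y+120,x:x+120],None,fx=5,fy=5,interpolation=cv2.INTER_CUBIC))
E
```

```text
clock: 12.57
eef_pos: [0.4463, -0.2997, 0.2196]
tool_rot: [-0.122, 0.993, -0.002, -0.0]
ft_force: [0.2, -0.2, 0.0]
grip_width: 0.0149
grasp_force: 59.7
clock: 13.07
eef_pos: [0.4467, -0.2932, 0.1256]
tool_rot: [-0.125, 0.992, 0.0, -0.0]
ft_force: [0.2, 0.6, -1.3]
grip_width: 0.0152
grasp_force: 59.8
[ 0.44751547 -0.2937486   0.12664761] [-0.09308962 -0.40054378 -1.51635825] [-0.125  0.992 -0.001  0.001]
[[253.26875866 176.77528087]]
```

View pics/r5.png

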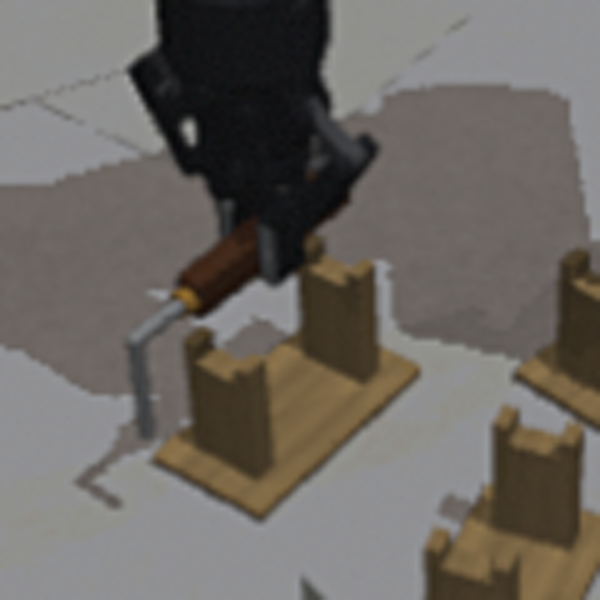

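The hook hangs level over the saddles, with its tip at (254.6,177) against a predicted (253,177). I lower, release and rise.

```bash
python3 -m inch '[0,0,-15,0,0,0,0, 0,0,-27,0,0,0,0, 0,0,-35,0,0,0,0, 0,0,-38,0,0,0,0, 0,0,-40,0,0,0,0, 0,0,-41,0,0,0,0, 0,0,-41,0,0,0,0]'; python3 -m inch '[0,0,0,0,0,0,60, 0,0,0,0,0,0,60, 0,0,0,0,0,0,60, 0,0,0,0,0,0,60]'; python3 -m inch '[0,0,20,0,0,0,60, 0,0,50,0,0,0,60, 0,0,90,0,0,0,60, 0,0,130,0,0,0,80, 0,0,150,0,0,0,80, 0,0,150,0,0,0,80]'
```

```text
clock: 13.75
eef_pos: [0.4471, -0.2938, 0.0856]
tool_rot: [-0.125, 0.992, -0.0, 0.001]
ft_force: [-0.2, 0.8, 1.2]
grip_width: 0.0149
grasp_force: 60.3
clock: 14.08
eef_pos: [0.4468, -0.2937, 0.0847]
tool_rot: [-0.125, 0.992, -0.0, 0.0]
ft_force: [-0.2, -0.4, -0.4]
grip_width: 0.0513
grasp_force: 0.0
clock: 14.58
eef_pos: [0.4493, -0.2953, 0.2407]
tool_rot: [-0.125, 0.992, -0.004, 0.004]
ft_force: [0.1, -0.8, 0.1]
grip_width: 0.0682
grasp_force: 0.0
```

Run:
```python
from h import *
b=bot.camera("top")
c1=cv2.resize(b[150:250,280:380],None,fx=4,fy=4,interpolation=cv2.INTER_CUBIC)
c2=cv2.resize(b[230:330,140:240],None,fx=4,fy=4,interpolation=cv2.INTER_CUBIC)
for r in bot.silhouettes("top","spool")[:2]:
    m=r["mask"].astype(np.uint8);k=max(cv2.findContours(m,0,2)[0],key=cv2.contourArea);print("top",r["confidence"],r["uv"],cv2.minEnclosingCircle(k),m.sum())
s=bot.camera("scene")
c3=cv2.resize(s[90:230,200:340],None,fx=200/140,fy=200/140);c4=cv2.resize(s[190:330,220:360],(600,600)[:2],interpolation=cv2.INTER_CUBIC)
for r in bot.silhouettes("scene","spool")[:2]: print("scene",r["confidence"],r["uv"],r["mask"].sum())
for t in("hook","hook_tip"):
    for r in bot.spot_point("scene",t)[:2]: print(t,r["uv"],r["confidence"])
top=cv2.hconcat([c1,c2]);bot_=np.zeros((200,800,3),np.uint8);bot_[:,:200]=c3;bot_[:,200:600]=cv2.resize(s[200:300,230:430],(400,200),interpolation=cv2.INTER_CUBIC)
cv2.imwrite("pics/r6.png",cv2.vconcat([top,bot_]))
```

```text
top 0.91 [326.4, 193.2] ((329.0, 194.0), 15.132845878601074) 623
scene 0.83 [289.9, 253.3] 918
hook [280.8, 153.0] 0.69
hook_tip [258.5, 190.3] 0.76
```

View pics/r6.png

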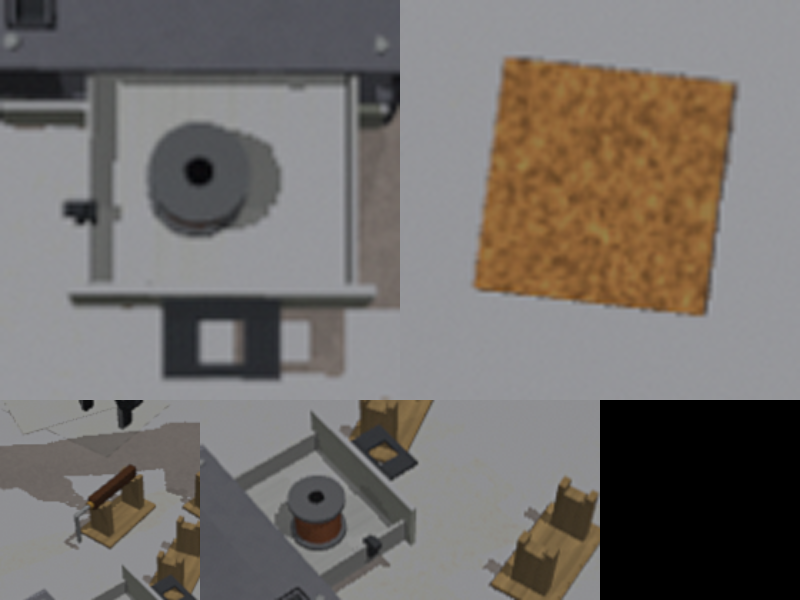

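Run:
```python
from h import *
print("spool top",atz("top",(329.5,193.0),.12),"scene",atz("scene",(230+116/2,200+97/2),.12))
M=[atz("top",(140+x/4,230+y/4),.005) for x,y in((104,58),(336,82),(307,315),(75,290))];print(np.round(M,4),np.mean(M,0))
print("tab edge",[atz("top",(280+x/4,150+y/4),.11)[:2] for x,y in((163,378),(280,378))])
print(bot.get_obs()["eef_pos"])
```

```text
spool top [ 0.61776203 -0.01263451  0.12      ] scene [ 0.61689978 -0.01009055  0.12      ]
[[0.5121 0.3777 0.005 ]
 [0.4988 0.2371 0.005 ]
 [0.3601 0.251  0.005 ]
 [0.3733 0.3904 0.005 ]] [0.43608765 0.31404714 0.005     ]
tab edge [array([0.50645294, 0.00548854]), array([ 0.50692894, -0.05791402])]
[ 0.44571638 -0.2929214   0.23250716]
```

The hook is back on its rest, the tray is fully out (the tab edge matches), and the spool stands at (0.617,-0.0125). The mat centre is (0.436,0.314). Going above the spool.

```bash
python3 -m inch '[20,35,0,0,0,-0.1,80, 40,70,0,0,0,-0.2,80, 60,105,0,0,0,-0.25,80, 80,140,0,0,0,-0.25,80, 101,175,0,0,0,-0.25,80, 121,210,0,0,0,-0.25,80, 142,245,0,0,0,-0.25,80, 171,281,0,0,0,-0.25,80]'; python3 -m inch '[0,0,-15,0,0,0,80, 0,0,-50,0,0,0,80, 0,0,-70,0,0,0,80, 0,0,-70,0,0,0,80, 0,0,-70,0,0,0,80]'; python3 -c "
from workcell import bot
print(bot.camera('top').shape);o=bot.get_obs();print(o['eef_pos'],o['tool_rot'],o['grip_width'])"
```

```text
clock: 15.55
eef_pos: [0.6142, -0.0139, 0.2329]
tool_rot: [-0.001, 1.0, 0.0, -0.002]
ft_force: [1.1, -0.9, -0.1]
grip_width: 0.0686
grasp_force: 0.0
clock: 15.97
eef_pos: [0.6131, -0.0159, 0.162]
tool_rot: [-0.001, 1.0, 0.0, -0.003]
ft_force: [-0.6, -0.1, 0.1]
grip_width: 0.0681
grasp_force: 0.0
(480, 640, 3)
[ 0.61448176 -0.01614913  0.16407679] [-5.20300876e-04  9.99999523e-01  2.99492831e-05 -8.26429910e-04] 0.06846053688170463
```

```bash
python3 -m inch '[3,3,-15,0,0,0,80, 3,3,-30,0,0,0,80, 3,3,-42,0,0,0,80, 3,3,-50,0,0,0,80, 3,3,-56,0,0,0,80, 3,3,-60,0,0,0,80, 3,3,-60,0,0,0,80]'
```

```text
clock: 16.6
eef_pos: [0.6179, -0.0133, 0.1046]
tool_rot: [-0.0, 1.0, -0.0, 0.0]
ft_force: [-0.6, 0.0, -0.2]
grip_width: 0.0682
grasp_force: 0.0
```

```bash
python3 -m inch '[0,0,0,0,0,0,0, 0,0,0,0,0,0,0, 0,0,0,0,0,0,0, 0,0,0,0,0,0,0, 0,0,0,0,0,0,0, 0,0,0,0,0,0,0]'; python3 -m inch '[0,0,4,0,0,0,0, 0,0,10,0,0,0,0, 0,0,20,0,0,0,0, 0,0,20,0,0,0,0]'
```

```text
clock: 17.1
eef_pos: [0.6186, -0.013, 0.1058]
tool_rot: [-0.001, 1.0, 0.0, 0.001]
ft_force: [-0.2, 0.3, 5.4]
grip_width: 0.0535
grasp_force: 62.3
clock: 17.43
eef_pos: [0.6187, -0.0132, 0.1264]
tool_rot: [-0.001, 1.0, -0.0, 0.001]
ft_force: [0.6, -0.0, -1.1]
grip_width: 0.0536
grasp_force: 63.1
```

```bash
python3 -m inch '[0,0,15,0,0,0,0, 0,0,35,0,0,0,0, 0,0,55,0,0,0,0, 0,0,75,0,0,0,0, 0,0,85,0,0,0,0, 0,0,85,0,0,0,0]'
cat > sp.py <<'E'
from h import *
for n in("scene","top"):
    bot.camera(n)
    for r in bot.silhouettes(n,"spool")[:1]:
        ys,xs=np.where(r["mask"]);print(n,"mask",r["confidence"],r["uv"],len(xs),xs.min(),xs.max(),ys.min(),ys.max())
    for r in bot.spot_point(n,"spool")[:1]: print(n,"org",r["uv"],r["confidence"])
o=bot.get_obs();e=o["eef_pos"];print(e,o["ft_force"],o["grip_width"])
for dz in(-.036,-.030): print("pred origin",proj("scene",e+[0,0,dz]),proj("top",e+[0,0,dz]))
E
python3 sp.py
```

```text
clock: 17.93
eef_pos: [0.6194, -0.0131, 0.2126]
tool_rot: [-0.001, 1.0, -0.0, 0.003]
ft_force: [0.1, 0.6, -1.2]
grip_width: 0.0534
grasp_force: 63.3
scene mask 0.85 [278.4, 221.3] 611 268 296 201 241
scene org [286.9, 227.5] 0.68
top org [437.5, 238.1] 0.71
[ 0.61689265 -0.01302088  0.2076781 ] [-0.6133002   0.35995789 -1.48708958] 0.05353002648889784
pred origin [[285.71178445 230.2841279 ]] [[330.18960845 188.61118526]]
pred origin [[285.5419926  228.18572651]] [[330.25285005 188.02188213]]
```

```bash
python3 -m inch '[-9,15,0,0,0,0,0, -24,43,0,0,0,0,0, -41,73,0,0,0,0,0, -58,103,0,0,0,0,0, -75,133,0,0,0,0,0, -92,163,0,0,0,0,0, -109,193,0,0,0,0,0, -126,223,0,0,0,0,0]'; python3 -m inch '[-16,30,0,0,0,0,0, -32,60,0,0,0,0,0, -45,85,-5,0,0,0,0, -53,98,-20,0,0,0,0, -56,104,-50,0,0,0,0, -56,104,-80,0,0,0,0, -56,104,-100,0,0,0,0, -56,104,-105,0,0,0,0]'; python3 -m inch '[0,0,0,0,0,0,0, 0,0,0,0,0,0,0]'; python3 sp.py
```

```text
clock: 18.9
eef_pos: [0.4903, 0.211, 0.2086]
tool_rot: [-0.0, 1.0, -0.0, -0.001]
ft_force: [0.5, 0.3, -1.8]
grip_width: 0.0534
grasp_force: 63.4
clock: 19.57
eef_pos: [0.4325, 0.3121, 0.0997]
tool_rot: [-0.001, 1.0, -0.003, -0.004]
ft_force: [-0.0, -0.5, -2.1]
grip_width: 0.0536
grasp_force: 63.4
clock: 19.73
eef_pos: [0.4361, 0.314, 0.1048]
tool_rot: [-0.0, 1.0, 0.0, 0.0]
ft_force: [0.2, 0.7, -0.9]
grip_width: 0.0535
grasp_force: 63.4
scene org [475.1, 323.5] 0.56
top mask 0.43 [183.5, 283.6] 84 177 191 264 287
top org [181.7, 274.9] 0.67
[0.43654788 0.31429285 0.10568969] [-0.71945953 -0.54246612 -2.18485173] 0.05339446351905891
pred origin [[471.11848723 326.49310805]] [[183.228461   275.87674229]]
pred origin [[471.85817666 324.87116711]] [[182.44134461 275.84078573]]
```

```bash
python3 -m inch '[0,0,-15,0,0,0,0, 0,0,-30,0,0,0,0, 0,0,-42,0,0,0,0, 0,0,-50,0,0,0,0, 0,0,-55,0,0,0,0, 0,0,-58,0,0,0,0, 0,0,-60,0,0,0,0, 0,0,-60,0,0,0,0]'; python3 -m inch '[0,0,-1,0,0,0,0, 0,0,-2,0,0,0,0, 0,0,-3,0,0,0,0, 0,0,-3,0,0,0,0]'
```

```text
clock: 20.7
eef_pos: [0.436, 0.3141, 0.0446]
tool_rot: [-0.001, 1.0, 0.0, 0.0]
ft_force: [0.1, -0.3, -1.5]
grip_width: 0.0534
grasp_force: 63.5
clock: 21.03
eef_pos: [0.4358, 0.314, 0.0415]
tool_rot: [-0.001, 1.0, 0.0, 0.0]
ft_force: [-0.1, -0.2, -1.8]
grip_width: 0.0536
grasp_force: 63.5
```

```bash
python3 -m inch '[0,0,-1,0,0,0,0, 0,0,-1,0,0,0,0, 0,0,-1,0,0,0,0]'; python3 -m inch '[0,0,-1,0,0,0,0, 0,0,-1,0,0,0,0, 0,0,-1,0,0,0,0]'
```

```text
clock: 21.28
eef_pos: [0.4359, 0.3141, 0.0409]
tool_rot: [-0.001, 1.0, 0.0, 0.0]
ft_force: [-0.6, 0.3, 1.4]
grip_width: 0.0536
grasp_force: 63.6
clock: 21.53
eef_pos: [0.436, 0.3141, 0.0408]
tool_rot: [-0.001, 1.0, 0.0, 0.0]
ft_force: [-2.1, -2.2, 9.0]
grip_width: 0.054
grasp_force: 64.0
```

Contact on the mat. I open and back away straight up.

```bash
python3 -m inch '[0,0,0,0,0,0,85, 0,0,0,0,0,0,85, 0,0,0,0,0,0,85, 0,0,0,0,0,0,85, 0,0,0,0,0,0,85]'; python3 -m inch '[0,0,10,0,0,0,85, 0,0,30,0,0,0,85, 0,0,60,0,0,0,85, 0,0,100,0,0,0,85, 0,0,140,0,0,0,85, 0,0,180,0,0,0,85, 0,0,200,0,0,0,85]';  python3 -m inch '[-20,-35,0,0,0,0,85, -40,-70,0,0,0,0,85, -60,-105,0,0,0,0,85, -75,-140,0,0,0,0,85, -75,-175,0,0,0,0,85, -75,-200,0,0,0,0,85, -75,-200,0,0,0,0,85]'
cat >> sp.py <<'E'
M=[.436,.314,.005]
print("expect",proj("scene",M),proj("top",M), "top flange",proj("top",[.436,.314,.055]))
for n in("scene","top"):
    for t in("mat","finger_hole","hook","hook_tip","cone_a"):
        for r in bot.spot_point(n,t)[:2]: print(n,t,np.round(r["uv"],1),round(r["confidence"],2))
im=bot.camera("top");u=proj("top",[.436,.314,.055])[0].astype(int)
g=cv2.resize(im[u[1]-25:u[1]+25,u[0]-25:u[0]+25],(400,400));hsv=cv2.cvtColor(g,cv2.COLOR_BGR2HSV)
m=(hsv[...,1]<70).astype(np.uint8);k=max(cv2.findContours(m,0,2)[0],key=cv2.contourArea)
c,r=cv2.minEnclosingCircle(k);uv=(u[0]-25+c[0]/8,u[1]-25+c[1]/8);print("flange",uv,r/8,atz("top",uv,.055))
E
python3 sp.py
```

```text
clock: 21.95
eef_pos: [0.4357, 0.3139, 0.0392]
tool_rot: [-0.001, 1.0, -0.0, -0.0]
ft_force: [0.7, 0.3, 0.5]
grip_width: 0.0723
grasp_force: 0.0
clock: 22.53
eef_pos: [0.4372, 0.3149, 0.2459]
tool_rot: [-0.001, 1.0, 0.002, 0.003]
ft_force: [1.0, 0.9, 0.2]
grip_width: 0.0724
grasp_force: 0.0
clock: 23.12
eef_pos: [0.3598, 0.1105, 0.2404]
tool_rot: [0.002, 1.0, -0.001, 0.0]
ft_force: [0.2, 0.3, 0.1]
grip_width: 0.0722
grasp_force: 0.0
scene mask 0.85 [471.8, 334.7] 959 452 485 318 355
scene org [466.3, 343.9] 0.84
top mask 0.79 [187.9, 277.5] 592 174 203 264 287
top org [192.7, 276.7] 0.86
[0.36096587 0.11475181 0.23957641] [0.19958503 0.14545475 0.96176387] 0.07287908106598688
pred origin [[434.98890847 196.42474693]] [[263.98281906 314.87330526]]
pred origin [[435.51922777 194.21006771]] [[263.60694919 315.09331605]]
expect [[463.63885311 342.74348824]] [[191.29387973 276.47027247]] top flange [[185.23834581 276.20492707]]
scene mat [464.9 343.3] 0.64
scene finger_hole [321.9 223.2] 0.89
scene hook [280.5 153.3] 0.85
scene hook [257.2 189.4] 0.26
scene hook_tip [256.2 188.7] 0.72
scene hook_tip [461.9 342.8] 0.5
scene cone_a [392.  430.8] 0.75
scene cone_a [284.5 173.3] 0.4
top mat [191.3 270.8] 0.93
top finger_hole [334.7 236.3] 0.84
top hook [451.6 271.1] 0.94
top hook [193.1 271. ] 0.6
top hook_tip [434.1 235. ] 0.66
top cone_a [466.2 169.8] 0.82
top cone_a [179.5 184.6] 0.76
flange (np.float64(188.6225643157959), np.float64(276.25)) 14.657306671142578 [0.43597141 0.30621909 0.055     ]
```

```bash
python3 -c "
from workcell import bot
print(bot.job_done())"
```

```text
the job is handed in; nothing more can be done
None
```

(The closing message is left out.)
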